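# Stack the sample tins on the shaker and close the retainer slide

## Task

On the bench shaker, slide the black retainer grip back to its open stop so that its steel bar is clear of the nest. Set the small loose tin flat and squarely on top of its twin in the nest, let it go, then slide the grip all the way to the other end stop so that the bar closes over the pile. Leave the big tin, the bottle and the flask where they stand.

Things in the scene. Friction and masses are not known exactly. Their poses are not given: they have to be found in the camera images.
- shaker: low cream bench shaker, fixed, 200 (x) x 240 (y) mm, flat aluminium deck 80 mm above the bench; origin at the centre of its underside; its x points away from the control panel (the panel with two black dials faces the robot), its y runs along the retainer's track
- nest (a point): centre of the round nest on the shaker's deck, at deck height, at (30, 40, 80) mm in the shaker's frame; a rubber ring 6 mm high, 57 mm inside, 66 mm outside, lies around it; axes as the shaker
- retainer (a joint): travel of the retainer along the shaker's +y, in m: 0 at the open stop (bar 90 mm clear of the nest's centre), 0.090 at the closed end stop (bar across the nest's centre); it starts in between, with the bar over the nest, and stays where it is left; it takes about 3 N to slide
- grip_top (a point): centre of the top of the retainer's black upright grip, 26 mm (shaker x) x 22 mm (y), 10 to 70 mm above the deck, on a 30 x 24 mm foot; its track lies 90 mm nearer the panel than the nest's centre. From its far side a flat steel bar, 16 mm wide, 57 to 63 mm above the deck, reaches along the shaker's +x to 120 mm from the grip's centre. Axes as the shaker
- tin_nested: round lidded aluminium sample tin, 56 mm diameter over the lid (52 mm below it), 26 mm high, lid from 14 mm up, flat top, standing in the nest with its underside on the deck; origin at the centre of its underside, z up
- tin_loose: the twin of the nested tin, same shape and size (56 x 26 mm, 50 to 100 g), standing loose on the bench; origin at the centre of its underside, z up
- tin_big: bystander: larger aluminium tin, 78 mm diameter, 46 mm high; origin at the centre of its underside
- bottle: bystander: whitish plastic bottle with a black cap, 56 mm diameter, 125 mm high; origin at the centre of its underside
- flask: bystander: stoppered glass measuring flask, 72 mm diameter, 168 mm high; origin at the centre of its underside

How it is judged (in metres and radians):
On the way, in this order (a step that is already met when the one before it is completed fails the run):
1. the retainer stands at its open stop (within 5 mm) (value of joint retainer below 0.005 m), for 0.2 s.
2. the loose tin rests flat on the nested tin, centred within 6 mm, released, with the bar still clear of the nest (retainer below 30 mm) (horizontal distance between tin_loose and tin_nested below 0.006 m and z of tin_loose in the frame of tin_nested between 0.023 and 0.029 m and angle between each of tin_loose, tin_nested's own z axis and vertical below 0.06 rad and horizontal distance between tin_nested and nest below 0.007 m and z of tin_nested in the frame of nest below 0.003 m and linear speed of tin_loose below 0.02 m/s and contact force between the fingers and tin_loose below 0.1 N and value of joint retainer below 0.03 m), for 0.2 s.
At the end, for the whole second after the job is handed in: The retainer is at its closed stop (within 3.5 mm of 90 mm); the loose tin rests flat (within 0.06 rad) on the nested one, centres within 6 mm; the nested tin still sits in the nest, flat on the deck, within 7 mm of its centre; all released and at rest (horizontal distance between tin_loose and tin_nested below 0.006 m and z of tin_loose in the frame of tin_nested between 0.023 and 0.029 m and angle between each of tin_loose, tin_nested's own z axis and vertical below 0.06 rad and horizontal distance between tin_nested and nest below 0.007 m and z of tin_nested in the frame of nest below 0.003 m and linear speed of tin_loose below 0.02 m/s and contact force between the fingers and tin_loose below 0.1 N and value of joint retainer above 0.0865 m); the robot touches nothing.
It fails at once if the big tin is moved more than 30 mm or tipped (distance of tin_big from where it was at the start of the episode above 0.03 m or angle between tin_big's own z axis and vertical above 0.35 rad).
It fails at once if the bottle is moved more than 30 mm or tipped (distance of bottle from where it was at the start of the episode above 0.03 m or angle between bottle's own z axis and vertical above 0.35 rad).
It fails at once if the flask is moved more than 30 mm or tipped (distance of flask from where it was at the start of the episode above 0.03 m or angle between flask's own z axis and vertical above 0.35 rad).
It also fails if it takes over 58 s, if anything falls off the work surface, if the arm or the gripper's body presses on something with over 40 N, if the wrist force passes 120 N, or if a joint passes its speed limit or range.

## Robot

A 6-joint arm with a two-finger parallel gripper is mounted at the origin on the work surface. World frame = base frame: x ahead of the robot, y to its left, z up, the work surface at z = 0. Lengths are in mm, angles in rad, forces in N, time in s.
With the tool pointing down it reaches from about 300 to 775 mm from the base axis. Payload 14.6 kg.
Tool frame: the origin (TCP) lies midway between the tips of the shut fingers; the grasp point (between the pads) lies 19 mm behind it; y points along the fingers, z is the direction in which the jaws open and shut, and the axes are right-handed (so a half turn about y gives the same grasp; the last joint's range is limited). The gripper opens to 94 mm and grips with 3 to 60 N. Pads are 16 mm wide; open, the fingers measure 119 mm over their backs; the gripper's body (75 mm by 177 mm) begins 78 mm behind the grasp point.
Start: joints at [-1.227, 0.3, 1.521, -0, 1.321, -0.067], TCP at [219.631, -504.234, 205.446] pointing down, gripper open.
Joint ranges: [-3.03, 3.03], [-0.79, 2.21], [0.23, 2.52], [-1.04, 4.18], [0, 3.07], [-2.55, 2.55]. Speed limits (rad/s): [2.22, 2.22, 2.57, 3.14, 3.14, 3.14].

## Interface

Orientations are given as [roll, pitch, yaw] about the fixed x, y, z axes, in that order (R = Rz(yaw) Ry(pitch) Rx(roll)).
In Python, from cell import manip gives the robot as it stands.
- The arm moves only by the tool play_rows, never from a script. Its argument "series" is a list of rows, each a list of 3 entries, a list of its own where there are three numbers: the shift along the tool's x, y, z in m, then the turn about the tool's y in rad, then the closure, from 0 (fully open) to 1 (shut). In form: [[[dx, dy, dz], twist, grip], ...]. A call has 1 to 20 rows; each row is the pose to reach, as a shift and turn from the pose measured when the call began, along the tool's axes at that moment; what a row does not reach only later rows make up. A row lasts 1/10 s, in which the tool goes at most 50 mm and 8.59 degrees, less where a joint would pass 70% of its speed; a pose out of reach is approached as far as the arm can. A call with a gripper value outside its range is refused whole. The fingers move at their own pace and stop on an object; "squeeze" is the grip in N (left out, the last holds). Time passes only in rows, so rows that repeat a pose let the fingers close. It gives the time, the measured TCP pose, the force and the opening at its end, in the units of the state.
- manip.read_state(): the state, without advancing time (a new reading comes with each control period).
- manip.camera(name): name is "scene" or "top"; returns the picture (480x640x3 uint8, red, green, blue); there is no depth.
- manip.camera_params(name): a dict with "K" (3x3 intrinsics, pixels), "dist_coeffs" ([k1, k2, p1, p2, k3] as OpenCV has them; the pictures are not rectified), "rvec" (rotation vector, rad) and "tvec" (3), from world to camera coordinates, as OpenCV has them. Camera axes: x right, y down, z forward; pixel columns grow to the right and rows downward; lengths in mm; the calibration is good to about 2 mm. A picture is of the moment at which its call begins. camera_params takes no time and is no camera call.
- manip.sign_off(): hands the job in, once; it reports no verdict.
The state is a dict: "clock": time; "joints": joint angles; "qd": joint speeds; "effort": joint torques, N m; "eef_pos": TCP position; "eef_rot": TCP orientation; "wrist_force": force on the tool from outside, world axes, zero at the start; "moment": the same for the moment, N m; "finger_gap": finger opening in mm.
Only numpy, scipy, OpenCV 4.12 (cv2) and the standard library are available. Lean on these libraries where they do the work, as an engineer would, in place of code of your own. Each camera call takes 0.05 s, during which the arm holds its last target. There are 200 camera calls.

## Working session

There is one attempt and no reset: what is moved stays moved. The work goes in short steps, Python scripts to look and compute and a tool call to move; the robot and the scene stay as the last step left them, time stands still between calls to the robot, and variables do not carry over. Pictures are saved under pics/ and viewed, about 8 in all and at most 12, crops included, and the job is handed in when it is done.

Besides the shell and the picture viewer there is one more tool, called after "Request:" by a JSON object that holds its "api" and its "payload", one argument or row to a line. play_rows: Moves the arm, as the interface text tells. Its arguments: {"type":"object","properties":{"series":{"type":"array","items":{"type":"array"}},"squeeze":{"type":"number"}},"required":["series"]}

```bash
mkdir -p pics
cat > h.py <<'E'
import cv2, numpy as np
from cell import manip
def cam(n):
    p=manip.camera_params(n);K=np.array(p["K"],float);d=np.array(p["dist_coeffs"],float)
    R=cv2.Rodrigues(np.array(p["rvec"],float))[0];t=np.array(p["tvec"],float).reshape(3);return K,d,R,t
def ray(n,uv,z):
    K,d,R,t=cam(n);q=cv2.undistortPoints(np.array(uv,float).reshape(-1,1,2),K,d).reshape(-1,2)
    D=np.c_[q,np.ones(len(q))]@R;C=-R.T@t
    return C+D*((z-C[2])/D[:,2])[:,None]
def proj(n,P):
    K,d,R,t=cam(n);return cv2.projectPoints(np.array(P,float).reshape(-1,1,3),cv2.Rodrigues(R)[0],t,K,d)[0].reshape(-1,2)
def snap(n,f):
    im=manip.camera(n)[:,:,::-1].copy();cv2.imwrite(f"pics/{f}.png",im);return im
E
python3 - <<'E'
from h import *
snap("top","t0");snap("scene","s0")
for n in("top","scene"):
    K,d,R,t=cam(n);print(n,(-R.T@t).round(),K[0,0])
print(manip.read_state())
E
```

```text
top [482. -68. 882.] 511.05884348572937
scene [1011. -327.  558.] 446.67010920414793
{'clock': 0.1, 'joints': array([-1.22662064e+00,  3.00398018e-01,  1.52149933e+00,  8.21177626e-06,
        1.32070325e+00, -6.65968359e-02]), 'qd': array([ 0.00030517, -0.00123652, -0.00280684,  0.00163557,  0.00102322,
        0.00081479]), 'effort': array([ 1.86873745e-03, -5.32643616e+01, -3.53283978e+01,  7.09460699e-02,
        2.34522752e-02, -6.15678891e-05]), 'eef_pos': array([ 219.54840465, -504.03112441,  204.96099894]), 'eef_rot': array([-1.57180151e+00,  7.50130962e-05, -2.73082220e+00]), 'wrist_force': array([-0.75068793,  0.29706922, -0.09831489]), 'moment': array([-0.00670519, -0.0449951 ,  0.04749486]), 'finger_gap': 94.42411100616276}
```

View pics/t0.png

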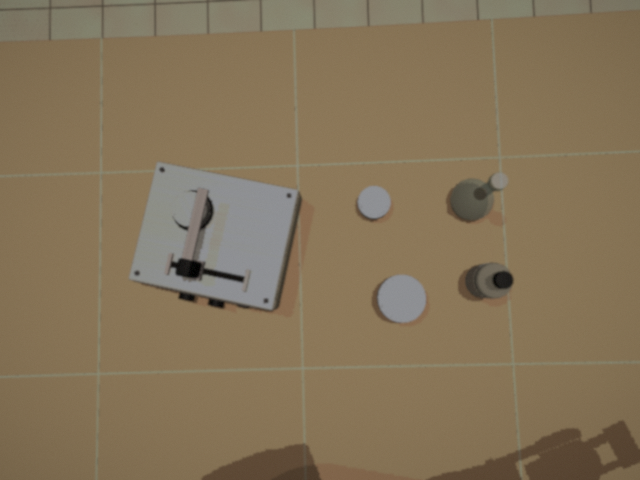

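View pics/s0.png

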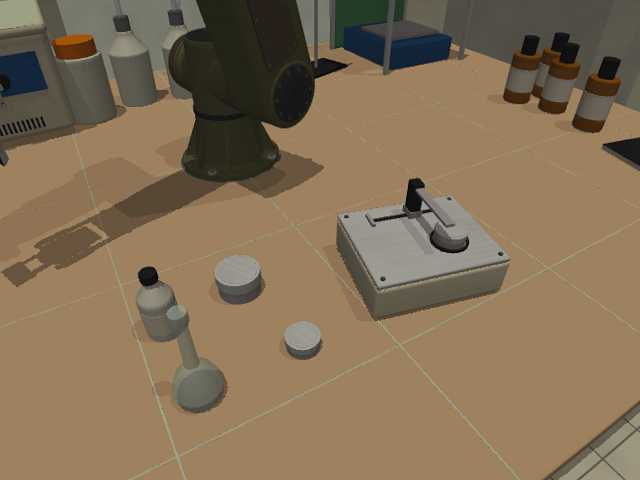

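The top view has the shaker at about (215,235), grip (188,268), nest (192,210), loose tin (374,202), big tin (402,299), bottle (490,281) and flask (475,200). The scene view agrees with this. Next I measure.

```bash
cat > m.py <<'E'
from h import *
im=cv2.imread("pics/t0.png");hsv=cv2.cvtColor(im,cv2.COLOR_BGR2HSV);g=cv2.cvtColor(im,cv2.COLOR_BGR2GRAY)
def blob(mask,seed):
    n,l,s,c=cv2.connectedComponentsWithStats(mask.astype(np.uint8));k=l[seed[1],seed[0]];return (l==k).astype(np.uint8),s[k],c[k]
m=(hsv[:,:,1]<60)&(hsv[:,:,2]>110)
for nm,seed,z in(("loose",(374,202),26),("big",(402,299),46)):
    b,s,c=blob(m,seed);e=cv2.fitEllipse(max(cv2.findContours(b,0,1)[0],key=len));print(nm,s,c,e,ray("top",[c,e[0]],z).round(1))
# screws
sc=[]
for (u,v) in((162,170),(289,196),(266,300),(137,272)):
    w=255-g[v-6:v+7,u-6:u+7].astype(float);w=np.clip(w-np.median(w)-25,0,None);yy,xx=np.mgrid[v-6:v+7,u-6:u+7];sc.append(((w*xx).sum()/w.sum(),(w*yy).sum()/w.sum()))
S=ray("top",sc,80);print(np.round(sc,1).tolist(),S.round(1),S.mean(0),[np.linalg.norm(S[i]-S[(i+1)%4]).round(1) for i in range(4)])
ang=[np.arctan2(*(S[a]-S[b])[[1,0]]) for a,b in((0,3),(1,2))]+[np.arctan2(*(S[a]-S[b])[[1,0]])-np.pi/2 for a,b in((0,1),(3,2))]
print("yaw",ang)
y=np.mean(ang);o=S.mean(0)[:2];Rz=np.array([[np.cos(y),-np.sin(y)],[np.sin(y),np.cos(y)]])
print("nest",o+Rz@[30,40],"grip open",o+Rz@[-60,-50],"closed",o+Rz@[-60,40])
b,s,c=blob(g<45,(188,268));print(s,c)
P=ray("top",[(188,268)],150)[0,:2];print("grip now?",P,Rz.T@(P-o))
print("bottle",ray("top",[(503,280)],125),"flask",ray("top",[(499,181)],168),ray("top",[(470,203)],30))
cv2.imwrite("pics/c0.png",cv2.resize(im[150:320,120:400],None,fx=2.8,fy=2.8,interpolation=cv2.INTER_CUBIC))
E
python3 m.py
```

```text
loose [357 185  34  33 868] [373.85829493 201.25921659] ((373.84747314453125, 201.2508544921875), (31.77959632873535, 32.9674072265625), 109.45343780517578) [[ 629.4 -131.6   26. ]
 [ 629.4 -131.5   26. ]]
big [ 378  274   48   49 1880] [401.66010638 298.16117021] ((401.6540222167969, 298.1647644042969), (47.4769172668457, 48.59373474121094), 157.96678161621094) [[ 466.1 -168.5   46. ]
 [ 466.1 -168.5   46. ]]
[[161.7, 169.3], [288.6, 195.1], [265.5, 300.3], [136.6, 272.7]] [[684.3 211.6  80. ]
 [634.8   7.5  80. ]
 [469.3  47.5  80. ]
 [518.8 251.7  80. ]] [576.80085644 129.56771649  80.        ] [np.float64(210.1), np.float64(170.3), np.float64(210.1), np.float64(170.3)]
yaw [np.float64(-0.23744327057042292), np.float64(-0.23727055551989437), np.float64(-0.2378194680438166), np.float64(-0.23760231095946982)]
nest [615.37075263 161.38537052] grip open [506.72025878  95.090045  ] closed [527.89784294 182.56295469]
[171 259  31  19 389] [187.56298201 267.97943445]
grip now? [520.03396599 149.00884783] [-59.74756974   5.53763029]
bottle [[ 489.99886007 -305.71148441  125.        ]] flask [[ 627.02759312 -295.20391992  168.        ]] [[ 619.8793874  -289.92023726   30.        ]]
```

View pics/c0.png

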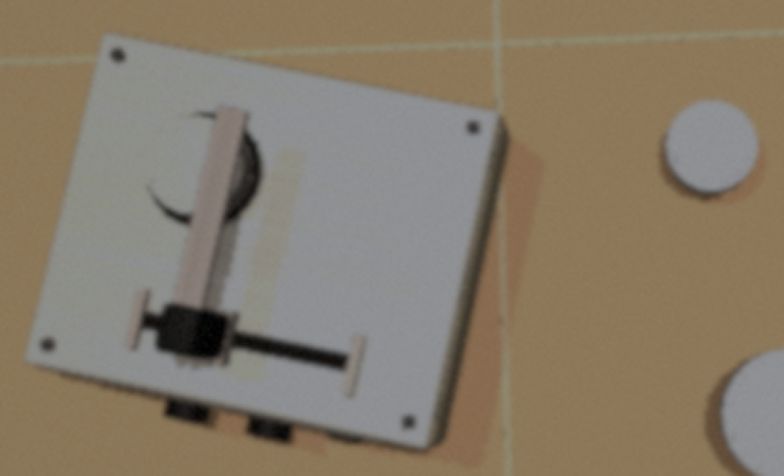

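The screws fit a 170 x 210 mm rectangle, so the shaker pose is reliable (yaw -0.2376). The grip sits at about y = +5.5 mm in the shaker frame, so the retainer is at roughly 55 mm. First move is over the grip, with the jaws lined up along the track.

Request:
{"api": "play_rows", "payload": {
  "series": [
    [[-0.268,-0.015,-0.2395],-1.247,0],
    [[-0.268,-0.015,-0.2395],-1.247,0],
    [[-0.268,-0.015,-0.2395],-1.247,0],
    [[-0.268,-0.015,-0.2395],-1.247,0],
    [[-0.268,-0.015,-0.2395],-1.247,0],
    [[-0.268,-0.015,-0.2395],-1.247,0],
    [[-0.268,-0.015,-0.2395],-1.247,0],
    [[-0.268,-0.015,-0.2395],-1.247,0],
    [[-0.536,-0.015,-0.479],-2.493,0],
    [[-0.536,-0.015,-0.479],-2.493,0],
    [[-0.536,-0.015,-0.479],-2.493,0],
    [[-0.536,-0.015,-0.479],-2.493,0],
    [[-0.536,-0.015,-0.479],-2.493,0],
    [[-0.536,-0.015,-0.479],-2.493,0],
    [[-0.536,-0.015,-0.479],-2.493,0],
    [[-0.536,-0.015,-0.479],-2.493,0],
    [[-0.536,-0.015,-0.479],-2.493,0],
    [[-0.536,-0.015,-0.479],-2.493,0],
    [[-0.536,-0.015,-0.479],-2.493,0],
    [[-0.536,-0.015,-0.479],-2.493,0]
  ],
  "squeeze": 15
}}

```text
clock: 2.1
eef_pos: [519.6, 148.8, 220.5]
eef_rot: [-1.57, 0.001, -0.241]
wrist_force: [-1.1, 0.7, 0.0]
finger_gap: 94.0
```

Request:
{"api": "play_rows", "payload": {
  "series": [
    [[0,0.03,0],-0.003,0],
    [[0,0.06,0],-0.003,0],
    [[0,0.09,0],-0.003,0],
    [[0,0.111,0],-0.003,0],
    [[0,0.111,0],-0.003,0.5],
    [[0,0.111,0],-0.003,1],
    [[0,0.111,0],-0.003,1],
    [[0,0.111,0],-0.003,1],
    [[0,0.111,0],-0.003,1],
    [[0,0.111,0],-0.003,1]
  ]
}}

```text
clock: 3.1
eef_pos: [519.7, 148.9, 110.0]
eef_rot: [-1.57, -0.0, -0.238]
wrist_force: [0.3, -0.4, 0.3]
finger_gap: 49.4
```

Request:
{"api": "play_rows", "payload": {
  "series": [
    [[0,0,0],0,1],
    [[0,0,0],0,1],
    [[0,0,0],0,1],
    [[0,0,0],0,1],
    [[0,0,0],0,1]
  ]
}}

```text
clock: 3.6
eef_pos: [519.8, 149.1, 110.2]
eef_rot: [-1.569, -0.0, -0.238]
wrist_force: [1.1, 2.2, 3.2]
finger_gap: 22.3
```

Request:
{"api": "play_rows", "payload": {
  "series": [
    [[0,0,-0.008],0,1],
    [[0,0,-0.018],0,1],
    [[0,0,-0.028],0,1],
    [[0,0,-0.038],0,1],
    [[0,0,-0.046],0,1],
    [[0,0,-0.051],0,1],
    [[0,0,-0.054],0,1],
    [[0,0,-0.056],0,1],
    [[0,0,-0.057],0,1],
    [[0,0,-0.058],0,1],
    [[0,0,-0.058],0,1],
    [[0,0,-0.058],0,1]
  ]
}}

```text
clock: 4.8
eef_pos: [506.9, 95.4, 110.2]
eef_rot: [-1.565, -0.001, -0.237]
wrist_force: [6.5, 24.7, -2.6]
finger_gap: 21.8
```

Retainer at the open stop: the reaction is about 25 N and the measured y is -49.7 against -50. Now I release, lift and travel to above the tin.

Request:
{"api": "play_rows", "payload": {
  "series": [
    [[0,0,0],0,0.5],
    [[0,0,0],0,0.5],
    [[0,0,0],0,0.5],
    [[0,0,0],0,0.5],
    [[0,-0.03,0],0,0],
    [[0,-0.06,0],0,0],
    [[0,-0.09,0],0,0],
    [[0,-0.11,0],0,0],
    [[0.03,-0.11,-0.033],0,0],
    [[0.06,-0.11,-0.067],0,0],
    [[0.09,-0.11,-0.1],0,0],
    [[0.12,-0.11,-0.133],0,0],
    [[0.15,-0.11,-0.167],0,0],
    [[0.173,-0.11,-0.192],0,0],
    [[0.173,-0.11,-0.192],0,0],
    [[0.173,-0.11,-0.192],0,0]
  ]
}}

```text
clock: 6.4
eef_pos: [629.4, -133.0, 218.6]
eef_rot: [-1.565, -0.0, -0.238]
wrist_force: [0.6, -0.2, -0.0]
finger_gap: 94.0
```

Run:
```python
from h import *
snap("top","t1");im=snap("scene","s1")
s=manip.read_state();print(s["eef_pos"],s["eef_rot"],s["finger_gap"])
# loose tin in scene view: predicted top centre
print(proj("scene",[[629.4,-131.5,26],[615.37,161.39,106]]))
s0=cv2.imread("pics/s0.png");h=cv2.cvtColor(s0,cv2.COLOR_BGR2HSV)
b=((h[:,:,1]<60)&(h[:,:,2]>115)).astype(np.uint8);n,l,st,c=cv2.connectedComponentsWithStats(b);k=l[334,303];print(st[k],c[k],ray("scene",[c[k]],26))
cv2.imwrite("pics/v1.png",im)
```

```text
[ 629.3362052  -131.74264297  219.25104241] [-1.56452277e+00 -1.18828338e-03 -2.36391349e-01] 93.93161150614259
[[302.08376849 336.81155576]
 [451.8475122  229.79191524]]
[284 321  37  29 842] [302.10213777 335.20427553] [[ 626.74224472 -130.01962177   26.        ]]
```

View pics/s1.png

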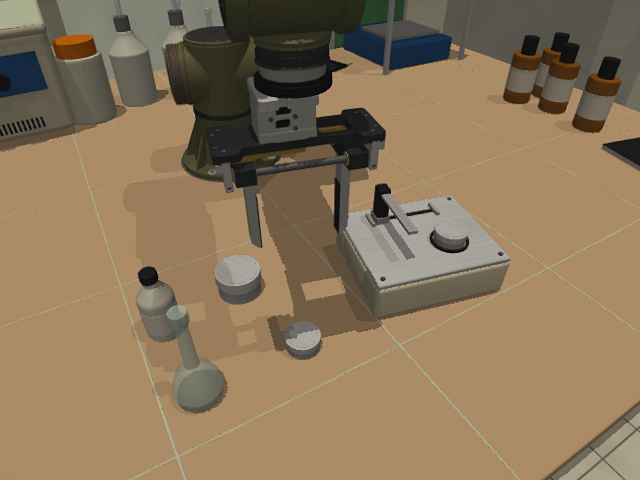

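View pics/t1.png

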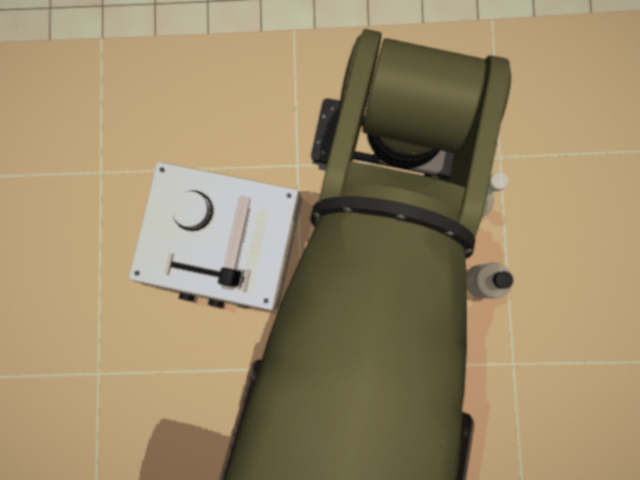

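Retainer at the open stop with the bar clear of the nest: top view has the grip at (230,277), the bar around (238,225) and the nested tin at (193,210). The scene view shows the gripper above the loose tin at (302,338). Now I descend.

Request:
{"api": "play_rows", "payload": {
  "series": [
    [[0,0.03,0],0,0],
    [[0,0.07,0],0,0],
    [[0,0.11,-0.001],0,0],
    [[0,0.15,-0.001],0,0],
    [[0,0.18,-0.001],0,0],
    [[0,0.2,-0.001],0,0],
    [[0,0.21,-0.001],0,0],
    [[0,0.215,-0.001],0,0],
    [[0,0.215,-0.001],0,0],
    [[0,0.215,-0.001],0,0]
  ]
}}

```text
clock: 7.5
eef_pos: [630.3, -131.4, 5.6]
eef_rot: [-1.565, -0.003, -0.236]
wrist_force: [0.4, -0.6, -0.6]
finger_gap: 94.2
```

Run:
```python
from h import *
im=cv2.imread("pics/t1.png");hsv=cv2.cvtColor(im,cv2.COLOR_BGR2HSV);g=cv2.cvtColor(im,cv2.COLOR_BGR2GRAY)
c=im[180:240,163:223];cv2.imwrite("pics/c1.png",cv2.resize(c,None,fx=10,fy=10,interpolation=cv2.INTER_CUBIC))
print(proj("top",[[615.37,161.39,80],[615.37,161.39,106]]),manip.read_state()["eef_pos"])
```

```text
[[192.90527936 210.50968431]
 [188.12891966 207.91298312]] [ 630.29364837 -131.42628586    5.57777216]
```

View pics/c1.png

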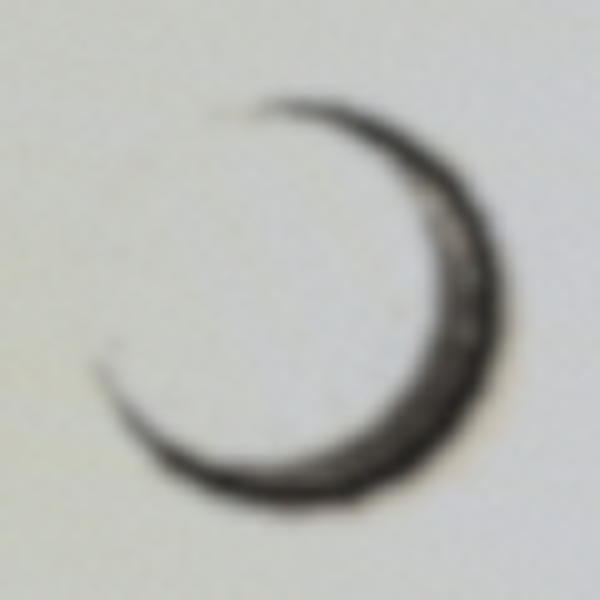

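The nested tin's rim centre is about (188.6,207.6) against a predicted (188.1,207.9), so it sits within 1 mm of the nest centre. Now I close on the loose tin.

Request:
{"api": "play_rows", "payload": {
  "series": [
    [[-0.001,0.002,0],0,0],
    [[-0.001,0.002,0],0,0.3],
    [[-0.001,0.002,0],0,1],
    [[-0.001,0.002,0],0,1],
    [[-0.001,0.002,0],0,1],
    [[-0.001,0.002,0],0,1],
    [[-0.001,0.002,0],0,1],
    [[-0.001,0.002,0],0,1],
    [[-0.001,0.002,0],0,1],
    [[-0.001,0.002,0],0,1]
  ],
  "squeeze": 15
}}

```text
clock: 8.5
eef_pos: [629.4, -131.2, 3.6]
eef_rot: [-1.565, -0.003, -0.236]
wrist_force: [0.2, -0.3, 0.1]
finger_gap: 55.6
```

Request:
{"api": "play_rows", "payload": {
  "series": [
    [[0,-0.02,0],0,1],
    [[0,-0.05,0],0,1],
    [[0,-0.08,0],0,1],
    [[0,-0.11,0],0,1],
    [[0,-0.14,0],0,1],
    [[0,-0.165,0],0,1],
    [[0,-0.18,0],0,1],
    [[-0.006,-0.18,0.02],0,1],
    [[-0.014,-0.18,0.05],0,1],
    [[-0.023,-0.18,0.08],0,1],
    [[-0.032,-0.18,0.11],0,1],
    [[-0.04,-0.18,0.14],0,1],
    [[-0.049,-0.18,0.17],0,1],
    [[-0.058,-0.18,0.2],0,1],
    [[-0.066,-0.18,0.23],0,1],
    [[-0.075,-0.18,0.26],0,1],
    [[-0.08,-0.18,0.277],0,1],
    [[-0.081,-0.18,0.282],0,1],
    [[-0.081,-0.18,0.282],0,1],
    [[-0.081,-0.18,0.282],0,1]
  ]
}}

```text
clock: 10.5
eef_pos: [615.9, 159.8, 184.9]
eef_rot: [-1.565, -0.003, -0.237]
wrist_force: [-0.4, -0.1, -0.7]
finger_gap: 55.6
```

Run:
```python
from h import *
im=snap("scene","s2");s=manip.read_state();print(s["eef_pos"],s["eef_rot"],s["finger_gap"],s["wrist_force"])
cv2.imwrite("pics/c2.png",cv2.resize(im[90:310,320:540],None,fx=2.7,fy=2.7,interpolation=cv2.INTER_CUBIC))
b=s["eef_pos"][2]-3.6
print("loose top centre",proj("scene",[[*s["eef_pos"][:2],b+26],[*s["eef_pos"][:2],b],[615.6,161,106]]))
```

```text
[615.95627969 159.68994961 184.98858019] [-1.5648008  -0.00294799 -0.23742016] 55.71842133961345 [-1.28819087 -0.3223381  -0.3811419 ]
loose top centre [[463.79775362 177.50071889]
 [460.40809169 191.94086705]
 [451.77026859 229.93681183]]
```

View pics/c2.png

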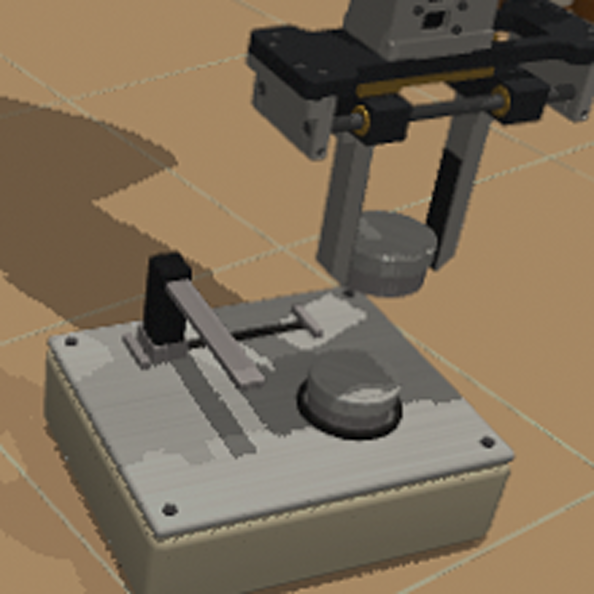

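The tin hangs level in the jaws. Allowing for the finger that hides part of it, its centre is near (464,178), against (463.8,177.5) predicted. Nested tin top at (451,229.6), as predicted. Now I lower it.

Request:
{"api": "play_rows", "payload": {
  "series": [
    [[-0.001,0.02,0.001],0,1],
    [[-0.001,0.04,0.001],0,1],
    [[-0.001,0.055,0.001],0,1],
    [[-0.001,0.065,0.001],0,1],
    [[-0.001,0.07,0.001],0,1],
    [[-0.001,0.073,0.001],0,1],
    [[-0.001,0.074,0.001],0,1],
    [[-0.001,0.074,0.001],0,1],
    [[-0.001,0.074,0.001],0,1]
  ]
}}

```text
clock: 11.45
eef_pos: [615.7, 161.3, 111.5]
eef_rot: [-1.564, -0.004, -0.237]
wrist_force: [0.1, 0.4, 0.7]
finger_gap: 55.2
```

Request:
{"api": "play_rows", "payload": {
  "series": [
    [[0,0.001,0],0,1],
    [[0,0.0015,0],0,1],
    [[0,0.002,0],0,1],
    [[0,0.002,0],0,1],
    [[0,0.002,0],0,1]
  ]
}}

```text
clock: 11.95
eef_pos: [615.8, 161.4, 109.6]
eef_rot: [-1.564, -0.004, -0.237]
wrist_force: [-0.1, -0.1, -1.6]
finger_gap: 55.6
```

Request:
{"api": "play_rows", "payload": {
  "series": [
    [[0,0.0005,0],0,1],
    [[0,0.001,0],0,1],
    [[0,0.001,0],0,1],
    [[0,0.001,0],0,1]
  ]
}}

```text
clock: 12.35
eef_pos: [615.9, 161.4, 109.5]
eef_rot: [-1.564, -0.004, -0.237]
wrist_force: [-3.5, -0.9, 6.9]
finger_gap: 55.7
```

Contact at 109.5, with about 7 N upward. Now I open, then lift clear.

Request:
{"api": "play_rows", "payload": {
  "series": [
    [[0,0,0],0,0.37],
    [[0,0,0],0,0.3],
    [[0,0,0],0,0.2],
    [[0,0,0],0,0.1],
    [[0,0,0],0,0],
    [[0,0,0],0,0],
    [[0,-0.02,0],0,0],
    [[0,-0.05,0],0,0],
    [[0,-0.08,0],0,0],
    [[0,-0.11,0],0,0],
    [[0,-0.11,0],0,0]
  ]
}}

```text
clock: 13.45
eef_pos: [616.5, 161.1, 224.1]
eef_rot: [-1.561, -0.011, -0.237]
wrist_force: [-0.3, 0.4, 0.3]
finger_gap: 93.9
```

Run:
```python
from h import *
im=snap("scene","s3");s=manip.read_state();print(s["eef_pos"],s["eef_rot"],s["finger_gap"],s["wrist_force"])
cv2.imwrite("pics/c3.png",cv2.resize(im[160:280,380:500],None,fx=5,fy=5,interpolation=cv2.INTER_CUBIC))
print(proj("scene",[[615.7,161.2,132],[615.7,161.2,106]]))
```

```text
[615.84732694 160.91173608 221.40030531] [-1.56274172 -0.00757885 -0.23733648] 93.92990799100838 [ 0.30850774 -0.47484083 -0.53909355]
[[454.91942862 217.26823583]
 [451.90171323 229.93192651]]
```

View pics/c3.png

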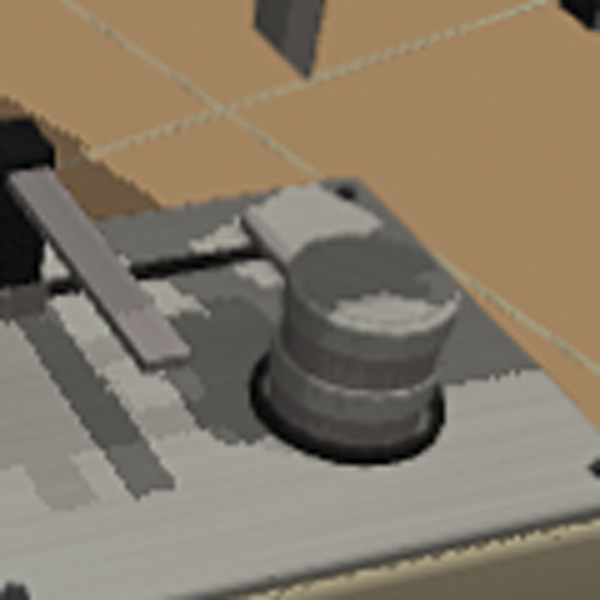

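The pile is square: loose tin top centre (454.8,216.8) against a predicted (454.9,217.3), and the lower lid at (451.5,230). Now I go back to the grip.

Request:
{"api": "play_rows", "payload": {
  "series": [
    [[-0.02,0,-0.02],0,0.5],
    [[-0.05,0,-0.05],0,0.5],
    [[-0.08,0,-0.08],0,0.5],
    [[-0.0905,0,-0.09],0,0.5],
    [[-0.0905,0,-0.09],0,0.5],
    [[-0.0905,0.03,-0.09],0,0.5],
    [[-0.091,0.06,-0.09],0,0.5],
    [[-0.091,0.09,-0.09],0,0.5],
    [[-0.091,0.111,-0.09],0,0.5],
    [[-0.091,0.111,-0.09],0,1],
    [[-0.091,0.111,-0.09],0,1],
    [[-0.091,0.111,-0.09],0,1],
    [[-0.091,0.111,-0.09],0,1],
    [[-0.091,0.111,-0.09],0,1],
    [[-0.091,0.111,-0.09],0,1],
    [[-0.091,0.111,-0.09],0,1]
  ]
}}

```text
clock: 15.1
eef_pos: [508.0, 95.6, 110.0]
eef_rot: [-1.562, -0.01, -0.237]
wrist_force: [1.2, 1.1, 7.4]
finger_gap: 22.1
```

Request:
{"api": "play_rows", "payload": {
  "series": [
    [[0,0,0.006],0,1],
    [[0,0,0.014],0,1],
    [[0,0,0.022],0,1],
    [[0,0,0.03],0,1],
    [[0,0,0.038],0,1],
    [[0,0,0.046],0,1],
    [[0,0.0005,0.054],0,1],
    [[0,0.0005,0.062],0,1],
    [[0,0.0005,0.07],0,1],
    [[0,0.001,0.077],0,1],
    [[0,0.001,0.082],0,1],
    [[0,0.001,0.086],0,1],
    [[0,0.001,0.088],0,1],
    [[0,0.001,0.09],0,1],
    [[0,0.001,0.091],0,1],
    [[0,0.001,0.092],0,1],
    [[0,0.001,0.092],0,1],
    [[0,0.001,0.092],0,1]
  ]
}}

```text
clock: 16.9
eef_pos: [529.2, 183.1, 110.0]
eef_rot: [-1.565, -0.009, -0.238]
wrist_force: [-4.9, -16.7, 9.0]
finger_gap: 21.6
```

At the closed stop: about 17 N reaction, y = 40.8 against a nominal 40. Release and lift clear.

Request:
{"api": "play_rows", "payload": {
  "series": [
    [[0,0,0],0,0.6],
    [[0,0,0],0,0.55],
    [[0,0,0],0,0.55],
    [[0,0,0],0,0.55],
    [[0,-0.03,0],0,0.55],
    [[0,-0.06,0],0,0.55],
    [[0,-0.09,0],0,0.55],
    [[0,-0.11,0],0,0.55],
    [[-0.05,-0.13,-0.05],0,0.55],
    [[-0.09,-0.13,-0.1],0,0.55],
    [[-0.09,-0.13,-0.15],0,0.55],
    [[-0.09,-0.13,-0.2],0,0.55],
    [[-0.09,-0.13,-0.25],0,0.55],
    [[-0.09,-0.13,-0.25],0,0.55],
    [[-0.09,-0.13,-0.25],0,0.55]
  ]
}}

```text
clock: 18.4
eef_pos: [380.8, -41.3, 238.1]
eef_rot: [-1.565, -0.01, -0.241]
wrist_force: [-0.3, -0.6, 0.4]
finger_gap: 42.5
```

Run:
```python
from h import *
a=snap("scene","s4");b=snap("top","t4");s=manip.read_state();print(s["clock"],s["eef_pos"],s["wrist_force"],s["finger_gap"])
f=lambda i:cv2.resize(i,(400,400),interpolation=cv2.INTER_CUBIC)
cv2.imwrite("pics/c4.png",np.hstack([f(a[140:300,340:500]),f(b[150:320,125:295])]))
print(proj("scene",[[615.7,161.2,132]]),proj("top",[[527.9,182.56,150],[615.7,161.2,132]]))
```

```text
18.5 [381.60234016 -39.12232089 237.98484884] [-0.00694858 -0.44949251 -0.1638383 ] 42.38358949389926
[[454.91942862 217.26823583]] [[164.96107114 263.29088194]
 [183.15263401 204.91795934]]
```

View pics/c4.png

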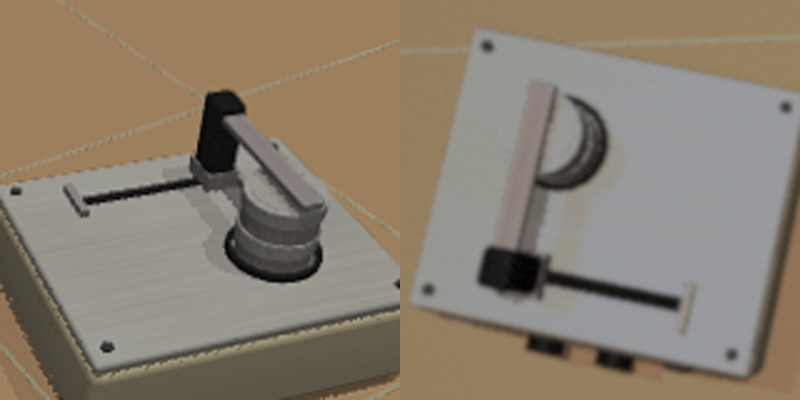

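Both views show the bar across an upright pile. The grip covers the left stop plate, at about (166,263.5) against a predicted (165,263.3). The robot is clear and still, so I hand in.

```bash
python3 -c "
from cell import manip
print(manip.sign_off())"
```

```text
the job is handed in; nothing more can be done
None
```

I slid the retainer to its open stop, set the loose tin on its twin, let it go, and closed the retainer over the pile. I handed the job in at about 18.5 s of the 58 s allowed; sign-off gives no verdict.

- **Open stop:** the grip met about 25 N of reaction at y = -49.7 mm in the shaker frame (nominal -50). The next pictures showed the bar clear of the nest.
- **Placing:** after release, the top tin's centre was within about 0.5 pixel (roughly 1 mm) of where it should be in the scene view. The lower tin was still in its nest.
- **Closed stop:** the grip met about 17 N of reaction at y = 40.8 mm (nominal 40). The last pictures show the pile upright under the bar and the arm well clear.
- **Small disagreements:**
    - The two cameras differed by about 3 mm on where the loose tin started.
    - In the last top view the grip appeared about 1 pixel (1.7 mm) off. I put that down to its side face being visible, but did not measure it separately.
- **Not checked:** I did not re-measure the big tin, bottle or flask at the end. The planned path kept clear of all three.

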